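# Close the button canister and present it on the notions carousel

### The arm

A 6-joint arm with a two-finger parallel gripper is mounted at the origin on a cart in front of the work surface, level with it; the furniture and walls round the work are solid. World frame = base frame: x ahead of the robot, y to its left, z up, the work surface at z = 0. Lengths are in m, angles in rad, forces in N, time in s.
With the tool pointing down it reaches from about 0.3 to 0.775 m from the base axis. Payload 14.6 kg.
Tool frame: the origin (TCP) lies between the finger pads; the fingertips stand 22 mm ahead of it and the grasp point (between the pads) lies 3 mm ahead of it; z points along the fingers, y is the line along which they close (so a half turn about z gives the same grasp; the last joint's range is limited). The gripper opens to 85 mm and grips with 20 to 120 N. Pads are 22 mm wide; open, the fingers measure 114 mm over their backs; the gripper's body (76 mm by 85 mm) begins 54 mm behind the grasp point. The pads swing forward as they close: fully open they stand 13 mm farther back than shut.
Start: joints at [1.116, 0.3, 1.521, -0, 1.321, -0.067], TCP at [0.208, 0.509, 0.253] pointing down, gripper open.
Joint ranges: [-3.03, 3.03], [-0.79, 2.21], [0.23, 2.52], [-1.04, 4.18], [0, 3.07], [-2.55, 2.55]. Speed limits (rad/s): [2.22, 2.22, 2.57, 3.14, 3.14, 3.14].

### API

Orientations are given as a rotation vector (axis times angle).
In Python, from workcell import ctrl gives the robot as it stands.
- The arm moves only by the shell command python3 -m creep 'ROWS' [OPENING] [FORCE]. ROWS is JSON, a list of rows, each a list of 2 entries, a list of its own where there are three numbers: the shift along the tool's x, y, z in m, then the turn about the tool's z in rad. A call has exactly 8 rows; each row shifts and turns the commanded pose from where the row before left it, along the tool's axes as they then stand; what a row does not reach is not made up. A row lasts 1/10 s, in which the tool goes at most 50 mm and 8.59 degrees, less where a joint would pass 70% of its speed; a pose out of reach is approached as far as the arm can. A call is refused whole if a number of a shift passes 0.05 or a number of a turn 0.15, either way. A call with a gripper value outside its range is refused whole. OPENING is the closure in counts, from 0 (fully open) to 255 (shut), set as the call begins (- or left out, the last holds). The fingers move at their own pace and stop on an object; FORCE is the grip in N (left out, the last holds). Time passes only in rows, so rows that do not move let the fingers close, or fill a call up. It gives the time, the measured TCP pose, the force, the opening and the grip force at its end, in the units of the state.
- ctrl.observe(): the state, without advancing time (a new reading comes with each control period).
- ctrl.get_image(name): name is "side" or "top" or "wrist"; returns (picture, depth): 384x512x3 uint8, red, green, blue; 384x512 float32, m along the optical axis (not along the pixel's ray), 0 where there is no reading.
- ctrl.calibration(name): a dict with "fx", "fy", "cx", "cy" (pixels), "xyz" and "attitude" of the camera in the world; the wrist camera has in their place "T_tool_cam" (4x4, takes a point from camera to tool coordinates, whose origin is the TCP and whose axes are the flange's). Camera axes: x right, y up, looking along -z (the intrinsics and any distortion apply to the point x, -y, -z); pixel columns grow to the right and rows downward; lengths in m; the calibration is good to about 2 mm. A picture is of the moment at which its call begins: read the wrist's pose just before it. calibration takes no time and is no camera call.
- ctrl.sign_off(): hands the job in; it is judged then, once.
The state is a dict: "t": time; "joint_pos": joint angles; "qd": joint speeds; "joint_torque": joint torques, N m; "position": TCP position; "eef_rot": TCP orientation; "ft_force": force on the tool from outside, world axes, zero at the start; "torque": the same for the moment, N m; "finger_gap": finger opening in m; "grasp_force": force on a finger pad.
Only numpy, scipy, OpenCV 4.12 (cv2) and the standard library are available. Lean on these libraries where they do the work, as an engineer would, in place of code of your own. Each camera call takes 0.05 s, during which the arm holds its last target. There are 200 camera calls.

### The job

One canister on the counter carousel was just filled with buttons: put its lid, which lies on the counter, fully home on it and let go of the lid. Then turn the carousel by its centre knob until that canister faces front, centred over the brass pointer of the base, and finish while still gripping the knob so that the turntable stays still. Leave the carton, the tape measure and the eraser where they lie.

Things in the scene. Friction and masses are not known exactly. Their poses are not given: they have to be found in the camera images.
- carousel: fixed round wooden base of the carousel, radius 112 mm, 12 mm high, mostly hidden under the turntable; origin at its centre on the counter, on the turning axis, z up. A flat brass pointer 22 mm wide sticks out of it along its own -x: that is the front, which differs from the world's -x by up to 0.5 rad
- pointer (a point): tip of the brass pointer, 185 mm from the carousel's axis, 7 mm above the counter
- deck (a point): centre of the turntable's top, 30 mm above the counter. The turntable is a wooden disc of radius 136 mm with four places 95 mm from the axis, 90 degrees apart: the open canister; two like canisters with lids already fixed on (across from it, and beside it; tops 121 mm above the counter); a pair of thread spools 52 mm tall
- turntable (a joint): angle of the turntable on its base, rad, positive anticlockwise from above; the open canister is exactly over the brass pointer at 0 and equally at 2 pi (6.283). Starts between 1.2 and 5.08, so the shorter way may be either way; stops lie far beyond, at -7 and 13.5. Light friction (0.04 N m): it stays where it is left
- knob: round dark wooden knob, 42 mm diameter, 30 mm tall, on a thin post (18 mm) on the turntable's axis, fixed to the turntable and turning with it. Origin at the post's foot, 30 mm above the counter; the knob spans 100 to 130 mm above the origin (130 to 160 mm above the counter). Grip it from above at any yaw
- canister: the open white ceramic canister with buttons in it, fixed on the turntable: 64 mm outside diameter, 60 mm tall, mouth 56 mm wide; origin at the centre of its underside, 30 mm above the counter, so its rim is 90 mm above the counter. The buttons reach about 38 mm above the origin
- lid: the loose wooden lid, upright on the counter on its plug, about 60 g: plug 50 mm diameter, 8 mm deep; above it a disc 68 mm diameter, 5 mm thick; on top a grip knob 22 mm diameter, 26 mm tall. Origin at the centre of the plug's underside; disc top 13 mm, knob top 39 mm above it. Fully home, the origin is 52 mm above the canister's origin (disc on the rim)
- carton: bystander: small carton 42x62x24 mm lying on the counter, origin at the centre of its underside
- tape_measure_yellow: bystander: round tape measure 51x65x21 mm on the counter, origin at the centre of its underside
- eraser_block: bystander: eraser 21x45x13 mm on the counter, origin at the centre of its underside
Things that resemble listed ones, but are neither listed nor needed, are in the scene too. What is meant by the lid is not orange, and is the smaller of those in its own colour.

How it is judged:
By the outcome, as a careful person would: the job done as asked, in the order asked, and still so for the second after the job is handed in, while the arm keeps its last pose, push and grip.
It also fails if it takes over 51 s, if anything falls off the work surface, if the arm or the gripper's body presses on something with over 40 N, if the wrist force passes 120 N, or if a joint passes its speed limit or range.

## Working session

There is one attempt and no reset: what is moved stays moved. The work goes in short steps, Python scripts to look and compute and a shell command to move; the robot and the scene stay as the last step left them, time stands still between calls to the robot, and variables do not carry over. Pictures are saved under pics/ and viewed, at most 13 in all, crops included, and the job is handed in when it is done.

```bash
mkdir -p pics
cat > h.py <<'E'
import numpy as np, cv2
from workcell import ctrl
from scipy.spatial.transform import Rotation as R
def cam(n):
    c=ctrl.calibration(n); s=ctrl.observe(); im,d=ctrl.get_image(n)
    if 'T_tool_cam' in c:
        T=np.eye(4);T[:3,:3]=R.from_rotvec(s['eef_rot']).as_matrix();T[:3,3]=s['position'];T=T@np.array(c['T_tool_cam'])
    else:
        T=np.eye(4);a=np.array(c['attitude']);T[:3,3]=c['xyz']
        T[:3,:3]=a if a.shape==(3,3) else R.from_rotvec(a).as_matrix()
    np.savez(f'pics/{n}.npz',im=im,d=d,T=T,k=[c['fx'],c['fy'],c['cx'],c['cy']])
    return im
class V:
    def __init__(s,n):
        z=np.load(f'pics/{n}.npz');s.im,s.d,s.T,s.k=z['im'],z['d'],z['T'],z['k']
        v,u=np.mgrid[:384,:512];s.P=s.w(u,v,s.d)
    def w(s,u,v,d):
        p=np.stack([(u-s.k[2])/s.k[0]*d,-(v-s.k[3])/s.k[1]*d,-d],-1)
        return p@s.T[:3,:3].T+s.T[:3,3]
    def atz(s,u,v,z):
        o=s.T[:3,3];r=s.w(np.array(float(u)),np.array(float(v)),np.array(1.))-o
        return o+r*(z-o[2])/r[2]
E
python3 - <<'E'
from h import *
for n in('side','top'): 
    c=ctrl.calibration(n);print(c)
im=[cam(n) for n in('side','top')]
cv2.imwrite('pics/a.png',cv2.resize(im[1],(800,600),interpolation=cv2.INTER_CUBIC)[:,:,::-1])
cv2.imwrite('pics/b.png',cv2.resize(im[0],(800,600))[:,:,::-1])
print(ctrl.observe())
E
```

```text
{'fx': 401.8002709793474, 'fy': 401.8002709793474, 'cx': 258.29694700775366, 'cy': 188.21744614334233, 'xyz': array([0.90252226, 1.10878376, 0.67046252]), 'attitude': array([0.21370144, 1.4884521 , 2.43194493])}
{'fx': 451.21736838060633, 'fy': 451.21736838060633, 'cx': 258.0909713540171, 'cy': 196.06414146642666, 'xyz': array([ 0.20584116, -0.00483635,  1.58088855]), 'attitude': array([ 0.15898851, -0.16391634, -1.53256014])}
{'t': 0.1, 'joint_pos': array([ 1.11639503e+00,  3.00437407e-01,  1.52151874e+00,  2.54036045e-05,
        1.32068925e+00, -6.65973924e-02]), 'qd': array([-0.00025579, -0.00205376, -0.00269724, -0.00130802,  0.00072012,
        0.00042554]), 'joint_torque': array([ 1.31129516e-03, -5.44382036e+01, -3.62365222e+01, -7.03533419e-05,
        3.02995977e-03, -8.30134331e-05]), 'position': array([0.20790181, 0.50899478, 0.25276615]), 'eef_rot': array([-6.05303713e-01, -3.08242701e+00,  1.58774913e-03]), 'ft_force': array([ 0.1156185 , -0.01309307, -0.29786289]), 'torque': array([ 0.03230138,  0.02917122, -0.0272193 ]), 'grasp_force': 0.0, 'finger_gap': 0.08533281183101338}
```

View pics/a.png

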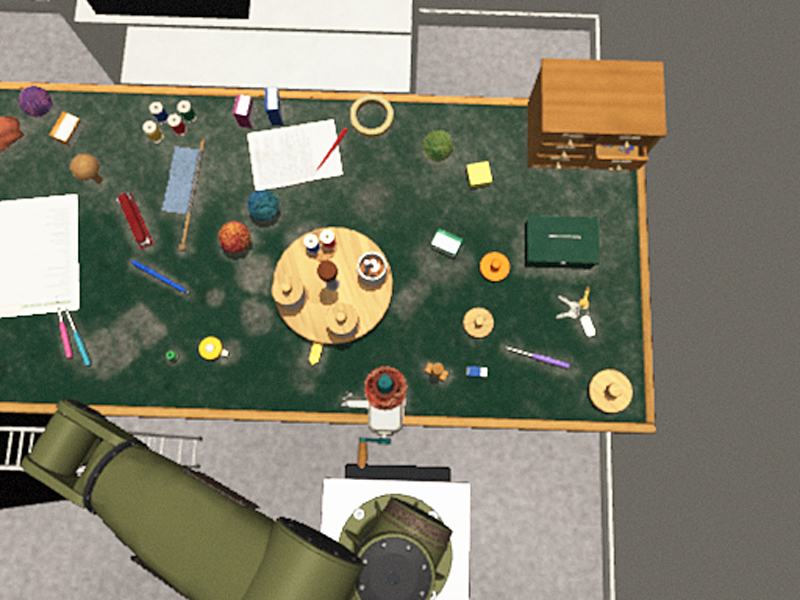

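View pics/b.png

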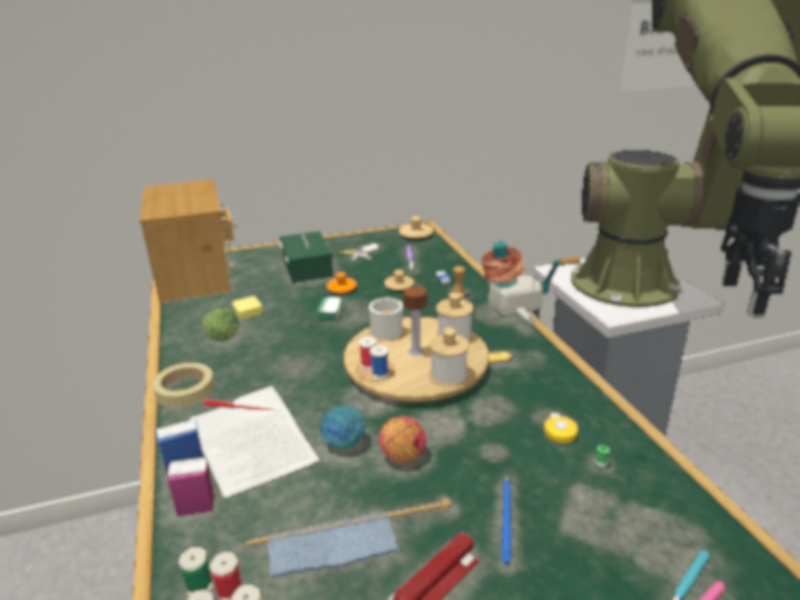

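Wooden lids sit at (478,322) and (610,391), and an orange one at (495,266), in the 800x600 top view. The target should be (478,322), because it isn't orange and is the smaller of the two wooden ones. In the same view the open canister is at (372,266), the knob at (327,270) and the brass pointer at (316,354). I'll confirm in an enlarged crop and measure.

Run:
```python
from h import *
t=V('top')
cr=t.im[140:270,170:420]
cv2.imwrite('pics/c.png',cv2.resize(cr,(800,416),interpolation=cv2.INTER_CUBIC)[:,:,::-1])
def ht(n,lo,hi,u0,v0,r):
    v,u=np.mgrid[:384,:512];m=(np.hypot(u-u0,v-v0)<r)&(t.P[...,2]>lo)&(t.P[...,2]<hi)
    p=t.P[m];(c,rad)=cv2.minEnclosingCircle(p[:,:2].astype(np.float32));print(n,m.sum(),p.mean(0).round(4),np.round(c,4),round(rad,4))
f=.64
ht('lid disc',.006,.02,478*f,322*f,20)
ht('lid knob',.028,.05,478*f,322*f,20)
ht('big lid',.006,.02,610*f,391*f,25)
ht('knob',.15,.17,327*f,270*f,14)
ht('deck',.025,.036,332*f,284*f,60)
ht('can',.084,.095,372*f,266*f,16)
print(t.atz(478*f,322*f,.02),t.atz(327*f,270*f,.16),t.atz(316*f,361*f,.007))
```

```text
lid disc 292 [ 0.502  -0.1746  0.0121] [ 0.5047 -0.1742] 0.0709
lid knob 31 [ 0.5012 -0.1745  0.0399] [ 0.5021 -0.175 ] 0.0105
big lid 408 [ 0.3579 -0.47    0.0142] [ 0.3591 -0.4721] 0.0878
knob 135 [0.5748 0.1564 0.1601] [0.576  0.1561] 0.022
deck 2718 [0.5738 0.1546 0.0306] [0.6059 0.1888] 0.1791
can 65 [0.6052 0.0682 0.0891] [0.6054 0.0676] 0.032
[ 0.50245656 -0.1739798   0.02      ] [0.57556161 0.1564322  0.16      ] [0.40402923 0.18710225 0.007     ]
```

View pics/c.png

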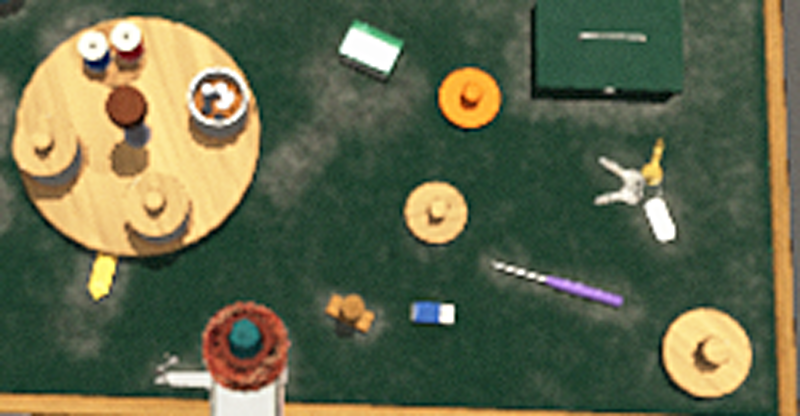

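The crop agrees: wooden lid at (436,212) is about 68 mm across, while the one at (706,352) is about 90 mm. So the lid is at (0.502, -0.1745). Axis ≈ (0.5755, 0.156) and canister ≈ (0.605, 0.068). Now moving over the lid.

```bash
python3 -m creep '[[[-0.033,-0.0325,0],0],[[-0.033,-0.0325,0],0],[[-0.033,-0.0325,0],0],[[-0.033,-0.0325,0],0],[[-0.033,-0.0325,0],0],[[-0.033,-0.0325,0],0],[[-0.033,-0.0325,0],0],[[-0.033,-0.0325,0],0]]' 0 40
python3 -m creep '[[[-0.033,-0.0325,0],0],[[-0.033,-0.0325,0],0],[[-0.033,-0.0325,0],0],[[-0.033,-0.0325,0],0],[[-0.033,-0.0325,0],0],[[-0.033,-0.0325,0],0],[[-0.033,-0.0325,0],0],[[0,0,0],0]]'
python3 - <<'E'
from h import *
im=cam('wrist');s=ctrl.observe();print(s['position'],s['joint_pos'])
cv2.imwrite('pics/d.png',im[:,:,::-1])
E
```

```text
t: 0.9
position: [0.3542, 0.1668, 0.2533]
eef_rot: [0.605, 3.083, 0.0]
ft_force: [0.5, 0.3, 0.1]
finger_gap: 0.0855
grasp_force: 0.0
t: 1.7
position: [0.4827, -0.1332, 0.2524]
eef_rot: [-0.611, -3.081, 0.001]
ft_force: [0.1, 0.1, -0.2]
finger_gap: 0.0853
grasp_force: 0.0
[ 0.4819726  -0.13115271  0.25238996] [-3.38988462e-01  1.88818172e-01  1.66124894e+00 -7.96727040e-05
  1.29310885e+00 -1.51886390e+00]
```

View pics/d.png

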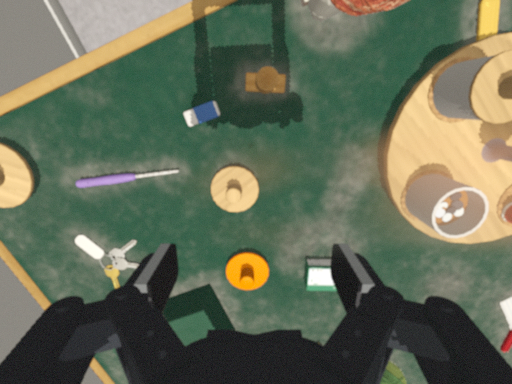

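The wrist view shows the lid at (235,189) with its knob top at (232,186), and the canister mouth at (460,212). I'll measure from depth.

```bash
cat >> h.py <<'E'
def circ(t,lo,hi,u0,v0,r,n=''):
    v,u=np.mgrid[:384,:512];m=(np.hypot(u-u0,v-v0)<r)&(t.P[...,2]>lo)&(t.P[...,2]<hi)
    p=t.P[m];(c,rad)=cv2.minEnclosingCircle(p[:,:2].astype(np.float32));print(n,m.sum(),p.mean(0).round(4),np.round(c,4),round(rad,4))
    return p.mean(0)
def rel(dx,dy):
    s=ctrl.observe();M=R.from_rotvec(s['eef_rot']).as_matrix();print('tool',(M.T@[dx-s['position'][0],dy-s['position'][1],0]).round(4),'z',s['position'][2].round(4),'x axis',M[:,0].round(3))
E
python3 - <<'E'
from h import *
t=V('wrist')
circ(t,.008,.02,235,189,27,'disc');p=circ(t,.034,.05,232,186,16,'knob')
c=circ(t,.082,.1,460,212,32,'can')
rel(*p[:2])
print(t.atz(235,190,.013))
E
```

```text
disc 1449 [ 0.5026 -0.1717  0.0122] [ 0.5047 -0.1731] 0.0341
knob 186 [ 0.5032 -0.1722  0.0378] [ 0.5043 -0.1725] 0.0109
can 966 [0.6072 0.0704 0.0873] [0.6082 0.069 ] 0.0326
tool [-0.0353 -0.0299 -0.0001] z 0.2524 x axis [-0.925  0.381  0.002]
[ 0.50501089 -0.17134616  0.013     ]
```

```bash
python3 -m creep '[[[-0.012,-0.010,0.01],0],[[-0.012,-0.010,0.03],0],[[-0.0105,-0.0105,0.04],0],[[0,0,0.04],0],[[0,0,0.03],0],[[0,0,0.02],0],[[0,0,0],0],[[0,0,0],0]]' 80
python3 - <<'E'
from h import *
rel(.504,-.173);print(ctrl.observe()['finger_gap'])
im=cam('wrist');t=V('wrist')
cv2.imwrite('pics/e.png',im[:,:,::-1])
E
```

```text
t: 2.55
position: [0.5024, -0.17, 0.084]
eef_rot: [0.604, 3.083, 0.0]
ft_force: [0.2, -0.4, 0.9]
finger_gap: 0.0587
grasp_force: 0.0
tool [-0.0026 -0.0022  0.    ] z 0.084 x axis [-0.926  0.377 -0.   ]
0.05866271914218904
```

View pics/e.png

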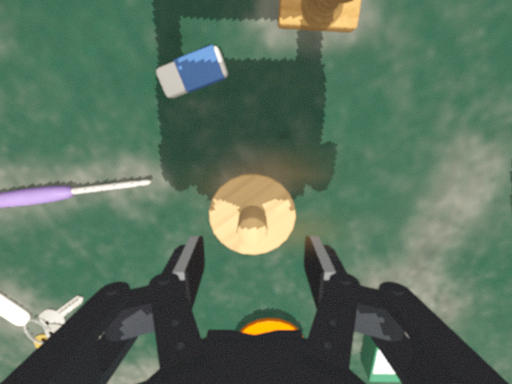

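The wrist view shows the lid knob at (252,217), midway between the fingers at (190,265) and (318,265). Checking the along-x offset and then lowering.

Run:
```python
from h import *
t=V('wrist');circ(t,.008,.02,252,214,46,'disc');p=circ(t,.034,.05,252,217,20,'knob');rel(*p[:2])
```

```text
disc 4492 [ 0.5009 -0.1711  0.0122] [ 0.5046 -0.1728] 0.0342
knob 490 [ 0.5009 -0.171   0.0376] [ 0.5029 -0.1717] 0.0105
tool [ 0.0015 -0.0014 -0.    ] z 0.0846 x axis [-0.926  0.378 -0.002]
```

```bash
python3 -m creep '[[[-0.001,-0.001,0.015],0],[[0,0,0.015],0],[[0,0,0.0135],0],[[0,0,0],0],[[0,0,0],0],[[0,0,0],0],[[0,0,0],0],[[0,0,0],0]]' 80
python3 -m creep '[[[0,0,0],0],[[0,0,0],0],[[0,0,0],0],[[0,0,0],0],[[0,0,0],0],[[0,0,0],0],[[0,0,0],0],[[0,0,0],0]]' 255 30
```

```text
t: 3.4
position: [0.503, -0.172, 0.0402]
eef_rot: [0.605, 3.082, -0.0]
ft_force: [0.3, 0.0, 0.2]
finger_gap: 0.0581
grasp_force: 0.0
t: 4.2
position: [0.5029, -0.1719, 0.04]
eef_rot: [0.605, 3.083, -0.0]
ft_force: [-1.8, 0.8, 5.8]
finger_gap: 0.0208
grasp_force: 29.7
```

```bash
python3 -m creep '[[[0,0,-0.02],0],[[0,0,-0.03],0],[[0,0,-0.04],0],[[0,0,-0.04],0],[[0,0.03,0],0],[[0,0.04,0],0],[[0,0.04,0],0],[[0,0.04,0],0]]'
python3 -m creep '[[[-0.002,0.02,0],0],[[0,0,0],0],[[0,0,0],0],[[0,0,0],0],[[0,0,0],0],[[0,0,0],0],[[0,0,0],0],[[0,0,0],0]]'
python3 - <<'E'
from h import *
im=cam('wrist');cam('top');print(ctrl.observe()['position'])
cv2.imwrite('pics/f.png',im[:,:,::-1])
E
```

```text
t: 5.0
position: [0.5599, -0.0317, 0.1696]
eef_rot: [-0.606, -3.083, 0.0]
ft_force: [0.3, -0.6, -0.6]
finger_gap: 0.0206
grasp_force: 29.5
t: 5.8
position: [0.5689, -0.0155, 0.1698]
eef_rot: [0.606, 3.083, 0.0]
ft_force: [0.7, -0.4, 0.7]
finger_gap: 0.0208
grasp_force: 29.6
[ 0.56895467 -0.01536676  0.1698223 ]
```

View pics/f.png

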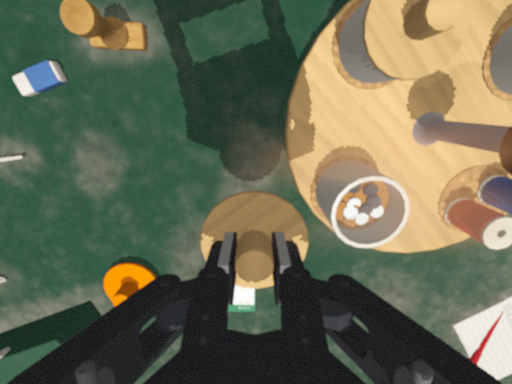

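The rim is centred near (370,212), and the held lid's disc near (254,240), level in the grip. Fitting both circles.

Run:
```python
from h import *
from scipy.optimize import least_squares
t=V('wrist');hsv=t.im.astype(int)
v,u=np.mgrid[:384,:512]
def fit(m,n):
    p=t.P[m]
    f=least_squares(lambda q:np.hypot(p[:,0]-q[0],p[:,1]-q[1])-q[2],[*p[:,:2].mean(0),.03],loss='soft_l1',f_scale=.001)
    print(n,m.sum(),f.x.round(4),'z',np.median(p[:,2]).round(4));return f.x
# rim: bright ring at top height
m=(np.hypot(u-370,v-212)<50)&(t.P[...,2]>.084)&(t.P[...,2]<.096)&(t.im.min(-1)>150)
c=fit(m,'rim (mid r .030)')
# lid disc: outer edge pixels
d=((np.hypot(u-254,v-240)<62)&(t.P[...,2]>.134)&(t.P[...,2]<.150)).astype(np.uint8)
e=(d>0)&(cv2.erode(d,np.ones((3,3)))==0)&(v<228)
l=fit(e,'disc edge')
ctr=t.P[(d>0)];print(np.percentile(ctr[:,2],[5,50,95]))
rel(c[0],c[1])
tv=V('top');circ(tv,.084,.095,372*.64,266*.64,16,'top can')
print(t.atz(370,212,.09),t.atz(254,248,.143))
```

```text
rim (mid r .030) 1076 [0.6079 0.0699 0.0297] z 0.0889
disc edge 255 [ 0.5715 -0.0167  0.0337] z 0.141
[0.14075714 0.14192311 0.14320363]
tool [-0.0038  0.0936  0.    ] z 0.1698 x axis [-0.926  0.378 -0.   ]
top can 39 [0.6053 0.0808 0.0903] [0.6061 0.0676] 0.0312
[0.60651255 0.07047337 0.09      ] [ 0.57289701 -0.01687261  0.143     ]
```

```bash
python3 -m creep '[[[-0.001,0.02,0],0],[[0,0.035,0],0],[[0,0.028,0],0],[[0,0.0108,0],0],[[0,0,0.012],0],[[0,0,0.012],0],[[0,0,0.006],0],[[0,0,0],0]]'
python3 - <<'E'
from h import *
im=cam('wrist');a=cam('side');rel(.6074,.0700)
cv2.imwrite('pics/g.png',np.hstack([im[130:310,150:390],cv2.resize(a[170:260,210:330],(240,180),interpolation=cv2.INTER_CUBIC)])[:,:,::-1].repeat(1,0))
E
```

```text
t: 6.7
position: [0.6047, 0.0702, 0.1383]
eef_rot: [-0.607, -3.08, 0.001]
ft_force: [-1.0, -0.2, -0.4]
finger_gap: 0.0204
grasp_force: 29.6
tool [-0.0021  0.0003 -0.    ] z 0.1398 x axis [-0.925  0.379  0.   ]
```

View pics/g.png

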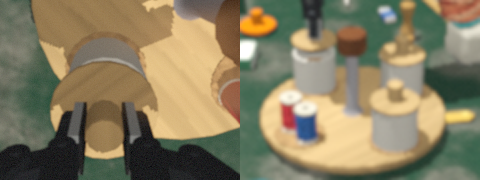

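The lid hovers just above the canister and is aligned with it in both views. Lowering gently.

```bash
python3 -m creep '[[[0,0,0.003],0],[[0,0,0.003],0],[[0,0,0.003],0],[[0,0,0.002],0],[[0,0,0.002],0],[[0,0,0],0],[[0,0,0],0],[[0,0,0],0]]'
```

```text
t: 7.6
position: [0.6054, 0.0712, 0.1269]
eef_rot: [0.605, 3.083, 0.0]
ft_force: [-0.8, -0.4, -0.4]
finger_gap: 0.0201
grasp_force: 29.6
```

```bash
python3 -m creep '[[[0,0,0.002],0],[[0,0,0.002],0],[[0,0,0.0015],0],[[0,0,0],0],[[0,0,0],0],[[0,0,0],0],[[0,0,0],0],[[0,0,0],0]]'
```

```text
t: 8.4
position: [0.6058, 0.0713, 0.122]
eef_rot: [0.605, 3.081, 0.001]
ft_force: [-0.8, 0.4, 5.2]
finger_gap: 0.0204
grasp_force: 30.1
```

```bash
python3 -m creep '[[[0,0,0.0005],0],[[0,0,0.0005],0],[[0,0,0],0],[[0,0,0],0],[[0,0,0],0],[[0,0,0],0],[[0,0,0],0],[[0,0,0],0]]'
python3 -m creep '[[[0,0,0],0],[[0,0,0],0],[[0,0,0],0],[[0,0,0],0],[[0,0,0],0],[[0,0,0],0],[[0,0,0],0],[[0,0,0],0]]' 110
python3 -m creep '[[[0,0,-0.01],0],[[0,0,-0.02],0],[[0,0,-0.03],0],[[0,0,-0.04],0],[[0,0,-0.03],0],[[0,0,-0.02],0],[[0,0,0],0],[[0,0,0],0]]'
python3 - <<'E'
from h import *
im=cam('wrist');cam('top')
cv2.imwrite('pics/i.png',im[:,:,::-1])
print(ctrl.observe()['position'],ctrl.observe()['joint_pos'])
rel(.5765,.156)
E
```

```text
t: 9.2
position: [0.6062, 0.0714, 0.1219]
eef_rot: [0.604, 3.08, 0.001]
ft_force: [-1.7, 1.5, 12.2]
finger_gap: 0.0208
grasp_force: 30.7
t: 10.0
position: [0.6054, 0.0711, 0.1203]
eef_rot: [0.605, 3.083, 0.0]
ft_force: [-0.9, -0.2, -0.4]
finger_gap: 0.0485
grasp_force: 0.0
t: 10.8
position: [0.6052, 0.0711, 0.2702]
eef_rot: [0.605, 3.083, 0.0]
ft_force: [-0.6, -0.5, -1.0]
finger_gap: 0.0486
grasp_force: 0.0
[0.60499992 0.07110726 0.26904538] [ 5.68944807e-02  4.23644629e-01  1.31723202e+00 -4.72977723e-05
  1.40268367e+00 -1.12606213e+00]
tool [0.0585 0.0678 0.    ] z 0.269 x axis [-0.926  0.378  0.002]
```

View pics/i.png

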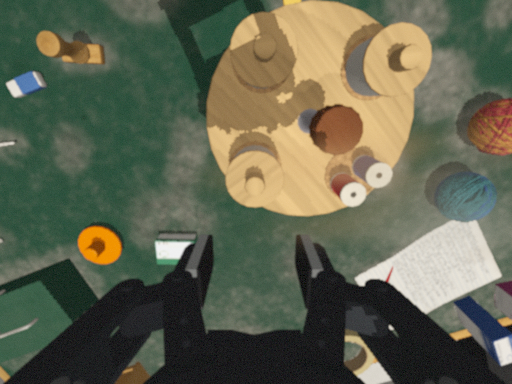

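The lid sits on the canister at (255,178). The knob is at (336,129), with fixed lids at (400,58) and (263,48). Checking heights and fitting the knob.

Run:
```python
from h import *
t=V('wrist')
for n,u,v in(('lid',255,178),('fixed',400,58),('fixed2',263,48)):
    circ(t,.085,.104,u,v,38,n+' disc');circ(t,.113,.13,u,v,25,n+' knob')
p=circ(t,.15,.17,336,129,35,'K');rel(*p[:2])
tv=V('top');circ(tv,.15,.17,327*.64,270*.64,14,'K top');circ(tv,.113,.13,372*.64,266*.64,14,'lidknob top')
```

```text
lid disc 2230 [0.6057 0.0712 0.0942] [0.608  0.0704] 0.034
lid knob 322 [0.6067 0.0709 0.1196] [0.6078 0.0703] 0.011
fixed disc 3121 [0.545  0.2486 0.0943] [0.5471 0.2497] 0.034
fixed knob 540 [0.5471 0.2479 0.1193] [0.5476 0.2494] 0.0113
fixed2 disc 3430 [0.4876 0.1293 0.0942] [0.4886 0.1291] 0.034
fixed2 knob 500 [0.4891 0.1287 0.1197] [0.4887 0.1291] 0.011
K 1972 [0.577  0.1591 0.1587] [0.5782 0.1602] 0.022
tool [0.0592 0.0708 0.    ] z 0.269 x axis [-0.926  0.378  0.002]
K top 44 [0.5733 0.1688 0.16  ] [0.5764 0.1639] 0.0195
lidknob top 0 [nan nan nan] [0. 0.] 0.0h.py:25: RuntimeWarning: Mean of empty slice.
  p=t.P[m];(c,rad)=cv2.minEnclosingCircle(p[:,:2].astype(np.float32));print(n,m.sum(),p.mean(0).round(4),np.round(c,4),round(rad,4))
  ret = um.true_divide(
h.py:26: RuntimeWarning: Mean of empty slice.
  return p.mean(0)
```

Lid disc height matches the fixed ones (0.0942), so it is fully home. Axis = (0.578, 0.160). Moving over the knob and viewing the pointer.

```bash
python3 -m creep '[[[0.015,0.018,0],0],[[0.025,0.030,0],0],[[0.0185,0.0245,0],0],[[0,0,0],0],[[0,0,0],0],[[0,0,0],0],[[0,0,0],0],[[0,0,0],0]]' 60
python3 - <<'E'
from h import *
im=cam('wrist');cv2.imwrite('pics/j.png',cv2.resize(im[0:200,130:390],(780,600),interpolation=cv2.INTER_CUBIC)[:,:,::-1])
rel(.578,.160)
E
```

```text
t: 11.7
position: [0.5788, 0.1597, 0.2701]
eef_rot: [-0.607, -3.082, 0.0]
ft_force: [-0.7, -0.1, -0.3]
finger_gap: 0.0656
grasp_force: 0.0
tool [ 0.0008 -0.0001  0.    ] z 0.2702 x axis [-0.925  0.379  0.   ]
```

View pics/j.png

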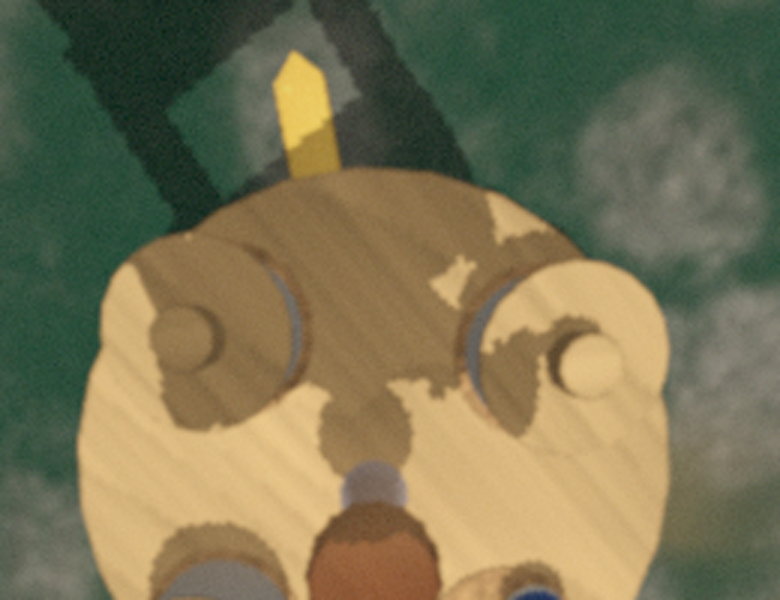

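The brass pointer's tip is at crop (295,52), which is native (228.3,17.3). Its sides run (274,85)-(291,178) and (325,85)-(340,172).

Run:
```python
from h import *
t=V('wrist');f=lambda a,b:t.atz(130+a/3,b/3,.007)[:2]
A=np.array([.578,.160]);ang=lambda d:np.degrees(np.arctan2(d[1],d[0]))
T=f(295,52);print(T,np.linalg.norm(T-A),ang(T-A))
for p,q in(((291,178),(274,85)),((340,172),(325,85))):print(ang(f(*q)-f(*p)))
m=(f(291,178)+f(274,85)+f(340,178)+f(325,85))/4;print('mid',m,ang(m-A))
# colour segmentation
hsv=cv2.cvtColor(t.im,cv2.COLOR_RGB2HSV);v,u=np.mgrid[:384,:512]
y=(hsv[...,0]>20)&(hsv[...,0]<32)&(hsv[...,1]>150)&(v<62)&(v>10)&(u>215)&(u<250)
P=np.array([t.atz(a,b,.007)[:2] for a,b in zip(u[y],v[y])]);c=P.mean(0)
w,V_=np.linalg.eigh(np.cov(P.T));print(y.sum(),c,ang(c-A),ang(V_[:,1]))
```

```text
[0.39854075 0.19947346] 0.18374922499278187 167.59488975220052
167.36263319473122
167.8209838450893
mid [0.42753894 0.19241368] 167.84262571777998
363 [0.42463719 0.192506  ] 168.03298609799734 169.7672730019152
```

Front is at 167.7° and the canister at 288.6°, so I need to turn 120.9° clockwise (2.11 rad), which is +2.11 about tool z. Lowering and gripping the knob.

```bash
python3 -m creep '[[[0.0008,0,0.02],0],[[0,0,0.03],0],[[0,0,0.03],0],[[0,0,0.02],0],[[0,0,0.01],0],[[0,0,0.01],0],[[0,0,0],0],[[0,0,0],0]]'
python3 -m creep '[[[0,0,0],0],[[0,0,0],0],[[0,0,0],0],[[0,0,0],0],[[0,0,0],0],[[0,0,0],0],[[0,0,0],0],[[0,0,0],0]]' 255 50
python3 -c "
from h import *
s=ctrl.observe();print(s['joint_pos'],s['ft_force'])"
```

```text
t: 12.55
position: [0.5782, 0.1607, 0.1511]
eef_rot: [0.605, 3.082, 0.001]
ft_force: [0.1, 1.1, 1.0]
finger_gap: 0.0655
grasp_force: 0.0
t: 13.35
position: [0.578, 0.1603, 0.1515]
eef_rot: [0.605, 3.082, -0.001]
ft_force: [-3.2, -3.3, 7.1]
finger_gap: 0.0406
grasp_force: 50.8
[ 2.09817230e-01  5.05998095e-01  1.47996390e+00 -9.12699323e-04
  1.15488058e+00 -9.72839840e-01] [-3.21941743 -3.31287547  7.11743405]
```

Gripped. Turning 0.7 rad in the first call, ramped.

```bash
python3 -m creep '[[[0,0,0],0.04],[[0,0,0],0.1],[[0,0,0],0.1],[[0,0,0],0.1],[[0,0,0],0.1],[[0,0,0],0.1],[[0,0,0],0.1],[[0,0,0],0.1]]'
python3 -m creep '[[[0,0,0],0.1],[[0,0,0],0.1],[[0,0,0],0.1],[[0,0,0],0.1],[[0,0,0],0.1],[[0,0,0],0.1],[[0,0,0],0.1],[[0,0,0],0.1]]'
python3 -m creep '[[[0,0,0],0.1],[[0,0,0],0.1],[[0,0,0],0.1],[[0,0,0],0.08],[[0,0,0],0.06],[[0,0,0],0.03],[[0,0,0],0],[[0,0,0],0]]'
python3 - <<'E'
from h import *
im=cam('top');cv2.imwrite('pics/k.png',cv2.resize(im[100:260,120:320],(750,600),interpolation=cv2.INTER_CUBIC)[:,:,::-1])
cam('wrist');cam('side');s=ctrl.observe();print(s['joint_pos'],s['ft_force'])
E
```

```text
t: 14.15
position: [0.578, 0.1603, 0.1515]
eef_rot: [1.684, 2.651, -0.0]
ft_force: [-3.4, -4.3, 8.1]
finger_gap: 0.0405
grasp_force: 50.9
t: 14.95
position: [0.578, 0.1603, 0.1515]
eef_rot: [2.584, 1.786, 0.0]
ft_force: [-3.6, -5.2, 7.6]
finger_gap: 0.0404
grasp_force: 50.9
t: 15.75
position: [0.578, 0.1604, 0.1515]
eef_rot: [2.927, 1.141, 0.001]
ft_force: [-4.3, -4.5, 8.2]
finger_gap: 0.0406
grasp_force: 50.8
[ 2.09770614e-01  5.05940772e-01  1.48003516e+00 -2.87845353e-04
  1.15506835e+00  1.03720993e+00] [-4.7297963  -3.25649821  7.63715243]
```

View pics/k.png

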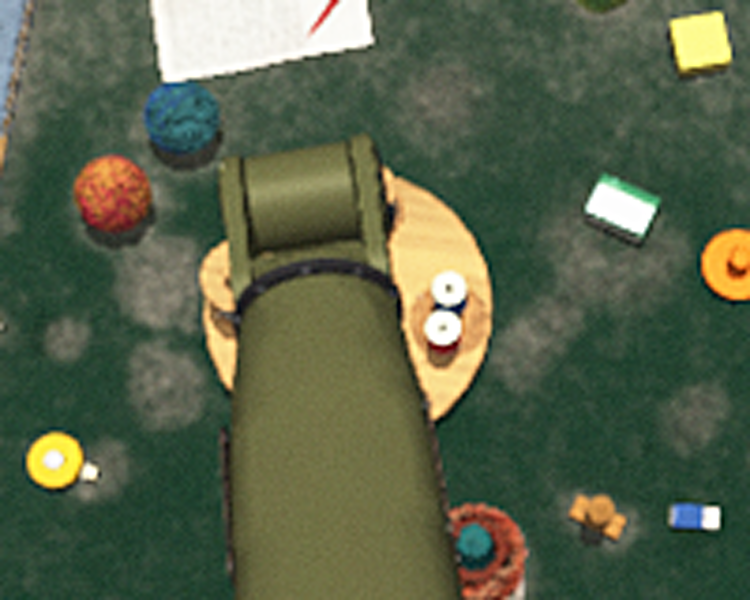

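The turntable followed: spools now at right (445,305), with the front hidden under the arm from the top. I've turned 2.01, about 0.10 remains. Measuring the lid angles via the wrist and side cameras.

```bash
cat > m.py <<'E'
from h import *
A=np.array([.578,.160])
for n in('wrist','side'):
    t=V(n);r=np.hypot(*(t.P[...,:2]-A).transpose(2,0,1))
    m=((t.P[...,2]>.111)&(t.P[...,2]<.127)&(r>.075)&(r<.115)&(t.d>0)).astype(np.uint8)
    k,l,s,_=cv2.connectedComponentsWithStats(m)
    for i in range(1,k):
        if s[i,4]<25: continue
        p=t.P[l==i];c,rad=cv2.minEnclosingCircle(p[:,:2].astype(np.float32));d=np.array(c)-A
        print(n,s[i],np.round(c,4),round(rad,4),'r',np.hypot(*d).round(4),'ang',np.degrees(np.arctan2(d[1],d[0])).round(2)%360)
E
python3 m.py
python3 - <<'E'
from h import *
cv2.imwrite('pics/l.png',np.hstack([V('wrist').im[:300,:],])[:,:,::-1])
E
```

```text
wrist [ 122  102   43   40 1341] [0.5885 0.2547] 0.0112 r 0.0953 ang 83.65
wrist [ 356  119   44   38 1297] [0.6719 0.1509] 0.0111 r 0.0943 ang 354.44
side [294 194   8   6  44] [0.4882 0.1736] 0.012 r 0.0908 ang 171.41
side [229 201   8   7  46] [0.6737 0.151 ] 0.011 r 0.0961 ang 354.61
side [270 214   8   7  49] [0.5923 0.2559] 0.0115 r 0.097 ang 81.54
```

View pics/l.png

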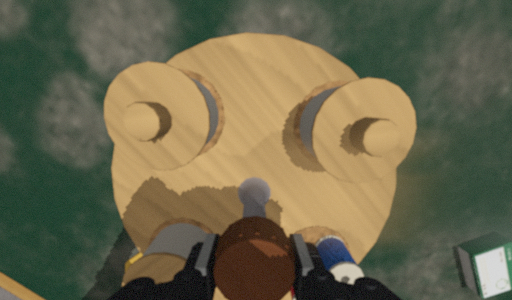

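Lid angles give the canister at about 173.7°, and front is 167.7°, so another 6° (0.105 rad).

```bash
python3 -m creep '[[[0,0,0],0.03],[[0,0,0],0.03],[[0,0,0],0.03],[[0,0,0],0.015],[[0,0,0],0],[[0,0,0],0],[[0,0,0],0],[[0,0,0],0]]'
python3 - <<'E'
from h import *
cam('wrist');im=cam('side')
cv2.imwrite('pics/n.png',cv2.resize(im[170:270,200:340],(770,550),interpolation=cv2.INTER_CUBIC)[:,:,::-1])
s=ctrl.observe();print(s['joint_pos'],s['ft_force'])
E
python3 m.py
```

```text
t: 16.7
position: [0.578, 0.1604, 0.1515]
eef_rot: [2.983, 0.986, 0.001]
ft_force: [-4.2, -4.5, 8.0]
finger_gap: 0.041
grasp_force: 50.8
[ 2.09698953e-01  5.05902471e-01  1.48005827e+00 -3.02657343e-04
  1.15505712e+00  1.14220970e+00] [-4.56621941 -4.52963862  7.89575996]
wrist [ 122  102   43   40 1339] [0.598  0.2531] 0.011 r 0.0952 ang 77.86
wrist [ 356  119   44   38 1295] [0.6704 0.1409] 0.011 r 0.0944 ang 348.33
side [295 195   8   7  45] [0.4888 0.1809] 0.0121 r 0.0916 ang 166.8
side [229 200   8   6  42] [0.6727 0.1426] 0.0105 r 0.0963 ang 349.57
side [266 214   9   8  56] [0.5991 0.254 ] 0.0116 r 0.0963 ang 77.37
```

View pics/n.png

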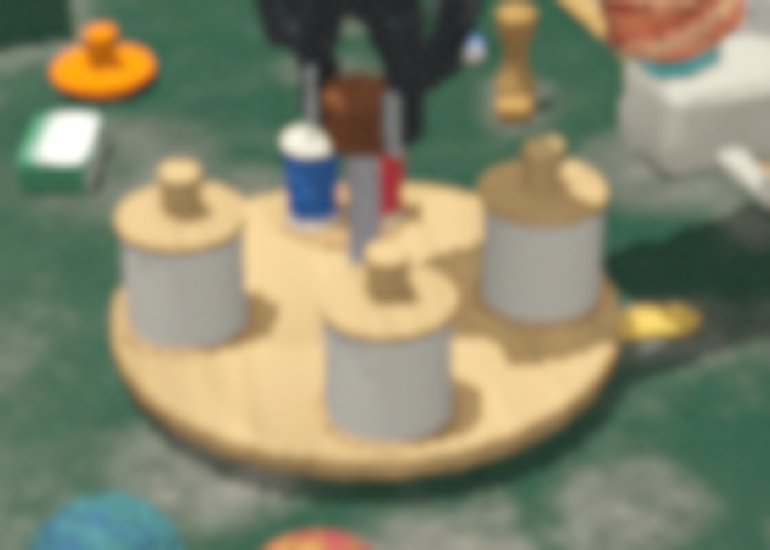

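The side view shows the lidded canister at (545,230), in line with the brass pointer with its tip near (700,320). One numeric cross-check.

Run:
```python
from h import *
A=np.array([.5808,.1618]);t=V('side');f=lambda a,b:t.atz(200+a/5.5,170+b/5.5,.007)[:2]
for a in((702,320),(620,322),(660,321)):
    p=f(*a);d=p-A;print(p,np.hypot(*d),np.degrees(np.arctan2(d[1],d[0])))
```

```text
[0.39862676 0.20306151] 0.18678758558401506 167.2380571989906
[0.44136242 0.18958335] 0.1421785943831573 168.7312307878077
[0.42050594 0.19613577] 0.1639302599712653 167.90967138190777
```

```bash
python3 -c "
from workcell import ctrl
print(ctrl.sign_off())"
```

```text
the job is handed in; nothing more can be done
None
```

The lid is fully home on the button canister and released. The canister faces front within about 0.5° of the brass pointer (measured from the wrist and side cameras), and I handed the job in at about 17 s with the knob still gripped; the verdict was not shown.

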